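# Set a drill-bench stop gauge and hold its lock pin home

### The arm

A 6-joint arm with a two-finger parallel gripper is mounted at the origin on the work surface. World frame = base frame: x ahead of the robot, y to its left, z up, the work surface at z = 0. Lengths are in m, angles in rad, forces in N, time in s.
With the tool pointing down it reaches from about 0.35 to 0.875 m from the base axis. Payload 15.5 kg.
Tool frame: the origin (TCP) lies midway between the tips of the shut fingers; the grasp point (between the pads) lies 19 mm behind it; x points along the fingers, y is the direction in which the jaws open and shut, and the axes are right-handed (so a half turn about x gives the same grasp; the last joint's range is limited). The gripper opens to 85 mm and grips with 20 to 120 N. Pads are 22 mm wide; open, the fingers measure 114 mm over their backs; the gripper's body (76 mm by 85 mm) begins 54 mm behind the grasp point. The pads swing forward as they close: fully open they stand 13 mm farther back than shut.
Start: joints at [-1.292, 0.494, 1.345, -0, 1.302, -0.096], TCP at [0.228, -0.582, 0.231] pointing down, gripper open.
Joint ranges: [-2.91, 2.91], [-0.82, 2.16], [0.22, 2.67], [-1.22, 4.37], [0.12, 2.79], [-3.08, 3.08]. Speed limits (rad/s): [1.89, 1.89, 2.57, 3.01, 3.01, 3.01].

### API

Orientations are given as a unit quaternion [w, x, y, z].
In Python, from bench import state, grab_frame, job_done gives the robot as it stands.
- The arm moves only by the tool carry_out, never from a script. Its argument "motion" is a list of rows, each a list of 2 entries, a list of its own where there are three numbers: the shift along the world's x, y, z in mm, then the turn, a rotation vector about the world's x, y, z in degrees. In form: [[[tx, ty, tz], [rx, ry, rz]], ...]. A call has 1 to 10 rows; each row is the pose to reach, as a shift and turn from the pose commanded when the call began; what a row does not reach only later rows make up. A row lasts 1/12 s, in which the tool goes at most 41.7 mm and 7.16 degrees, less where a joint would pass 70% of its speed; a pose out of reach is approached as far as the arm can. A call with a gripper value outside its range is refused whole. "gripper" is the opening, from 0 (shut) to 1 (fully open), set as the call begins (left out, the last holds). The fingers move at their own pace and stop on an object; the grip force is fixed at half the most. Time passes only in rows, so rows that repeat a pose let the fingers close. It gives the time, the measured TCP pose, the force and the opening at its end, in the units of the state.
- state(): the state, without advancing time (a new reading comes with each control period).
- grab_frame(name): name is "scene" or "top" or "wrist"; returns a dict with "image" (400x640x3 uint8, red, green, blue), "depth" (400x640 float32, m along the optical axis (not along the pixel's ray), 0 where there is no reading), "fx", "fy", "cx", "cy" (pixels), "xyz" and "rotation" of the camera in the world. Camera axes: x right, y down, z forward; pixel columns grow to the right and rows downward; lengths in m; the calibration is good to about 2 mm. A picture is of the moment at which its call begins.
- job_done(): hands the job in, once; it reports no verdict.
The state is a dict: "clock": time; "joints": joint angles; "joint_velocities": joint speeds; "joint_torque": joint torques, N m; "position": TCP position; "orientation": TCP orientation; "ft_force": force on the tool from outside, world axes, zero at the start; "ft_torque": the same for the moment, N m; "gripper_width": finger opening in m.
Only numpy, scipy, OpenCV 4.12 (cv2) and the standard library are available. Lean on these libraries where they do the work, as an engineer would, in place of code of your own. Each camera call takes 0.05 s, during which the arm holds its last target. There are 200 camera calls.

### The job

Set the stop gauge on the bench: first turn the fine-adjust knob a little at a time until the sliding pointer stands tip to tip with the mark on the scale. Then pull the sleeve's T-handle lock plunger up, slide the sleeve along the rail to the very next hole away from the knob, let the pin drop in, and press the T-handle fully home against its spring. Finish while still holding it pressed home; leave the pointer on the mark and the other things on the bench alone.

Things in the scene. Friction and masses are not known exactly. Their poses are not given: they have to be found in the camera images.
- gauge: Stop gauge bolted to the bench: blue base 90 mm (x, centred) by y -150 to 210 mm, 14 mm thick. On it a steel rail along y, 30 mm wide, top z 36 mm, with 11 mm holes 35 mm apart; at the +y end a blue head 70 x 90 mm, top z 66 mm, bears the knob, with a flat scale (top z 52) on its +x side. Origin at bench height under the sleeve's first hole; z up, +y along the rail to the knob. Does not move.
- fine_knob_grip (a point): Fine-adjust knob on the head (gauge x 0, y 155, z 103 mm): black grip bar 42 mm long, 14 mm wide, 32 mm tall standing on a 44 mm disc. This point is on the turning axis, in the bar, 23 mm above the disc's top and 7 mm below the bar's top. Its x axis runs along the bar, z up.
- fine_knob (a joint): Turn of the fine-adjust knob in rad, 0 to 4, growing clockwise seen from above; at 0 its bar lies along the gauge's x. Stiff (0.05 N m), stays where it is left. Each rad moves the pointer 10 mm along the gauge's -y (towards the sleeve). The pointer starts 6 to 24 mm short of the mark, so the knob must go clockwise.
- pointer_tip (a point): Tip of the slim dark steel pointer (a 24 mm cone along the gauge's +x, 9 mm thick at its root) that slides over the scale, driven by the knob (also moves the round steel anvil at the head's front).
- mark_tip (a point): Tip of the mark: a small dark steel rider on the scale's outer edge with a 16 mm cone that points along the gauge's -x at the pointer, same height. The pointer is aligned when both tips have the same gauge y; the tips then nearly touch. It stays where it is. Axes parallel to the gauge's.
- sleeve (a joint): Slide of the square aluminium tube sleeve (46 mm wide, 60 mm long, top z 44 mm; boss r 11 mm to z 54 under the handle; stop plate 40 mm wide, 5 thick, to z 65 on its edge towards the knob) on the rail, in m: 0 in its first hole, growing away from the knob (gauge -y); next hole 0.035, then 0.070. Rubs with 2 N, stays where left. The pin locks it with 1.5 mm play.
- plunger (a joint): Height of the lock plunger above fully home, m, 0 to 0.018. Left alone in a hole it floats at about 0.004, the pin 6 mm in the hole; above 0.010 the pin is clear and the sleeve can slide; standing on the rail between holes it is at 0.010. A spring (1 N per mm) brings it back to 0.004: about 8 N lifts it to 0.012, about 4.5 N presses it from 0.004 to the hard stop at 0. Let go, it rises to 0.004.
- handle (a point): Centre of the plunger's black T-handle bar: 14 mm wide (gauge x), 50 mm long (gauge y), 16 mm tall; z 82 mm when fully home, 86 mm when left alone. It moves with sleeve and plunger. Below it a 10 mm stem; the boss top lies 28 mm below the bar's centre when home. Axes parallel to the gauge's.
- next_hole (a point): Centre of the mouth of the next hole, on the rail's top (gauge x 0, y -35, z 36 mm). The sleeve is over it when joint sleeve is 0.035.
- doming_block: Brass doming block, 50 mm cube, loose bystander; origin under its centre.
- steel_puck: Round dark steel puck, 72 mm across, 28 mm high, loose bystander; origin under its centre.
- wood_block: Dark wood block, 100 x 150 x 35 mm, loose bystander; origin under its centre.
- punch: Dark steel punch standing on end, 26 mm across, 120 mm tall, loose bystander; origin under its centre.

How it is judged:
On the way, in this order (a step that is already met when the one before it is completed fails the run):
1. the pointer stands on the mark, the sleeve still locked in its first hole (y of pointer_tip in the frame of mark_tip between -0.0025 and 0.0025 m and value of joint sleeve below 0.004 m and value of joint plunger below 0.008 m), for 0.2 s.
2. the pin is drawn clear of its first hole (value of joint plunger above 0.0095 m and value of joint sleeve below 0.01 m), for 0.05 s.
3. the sleeve is over the next hole with the pin dropped into it (value of joint sleeve between 0.032 and 0.038 m and value of joint plunger below 0.007 m), for 0.1 s.
At the end, for the whole second after the job is handed in: Pointer tip within 2.5 mm of the mark along the scale; sleeve at the next hole (35 +- 3 mm from its start); plunger within 1.8 mm of fully home, held there by the fingers on the T-handle (contact over 1 N) through the last second (y of pointer_tip in the frame of mark_tip between -0.0025 and 0.0025 m and value of joint sleeve between 0.032 and 0.038 m and value of joint plunger below 0.0018 m and contact force between the fingers and plunger above 1 N); the arm keeps its last pose, push and grip.
It fails at once if the doming block is disturbed (moved over 30 mm) (distance of doming_block from where it was at the start of the episode above 0.03 m).
It fails at once if the steel puck is disturbed (moved over 30 mm) (distance of steel_puck from where it was at the start of the episode above 0.03 m).
It fails at once if the wood block is disturbed (moved over 30 mm) (distance of wood_block from where it was at the start of the episode above 0.03 m).
It fails at once if the punch is disturbed (moved over 30 mm) (distance of punch from where it was at the start of the episode above 0.03 m).
It also fails if it takes over 72 s, if anything falls off the work surface, if the arm or the gripper's body presses on something with over 40 N, if the wrist force passes 120 N, or if a joint passes its speed limit or range.

## Working session

There is one attempt and no reset: what is moved stays moved. The work goes in short steps, Python scripts to look and compute and a tool call to move; the robot and the scene stay as the last step left them, time stands still between calls to the robot, and variables do not carry over. Pictures are saved under pics/ and viewed, about 8 in all and at most 12, crops included, and the job is handed in when it is done.

Besides the shell and the picture viewer there is one more tool, called after ">>>" as name(argument=value, ...), one argument or row to a line, values as JSON. carry_out: Moves the arm, as the interface text tells. Its arguments: {"type":"object","properties":{"motion":{"type":"array"},"gripper":{"type":"number"}},"required":["motion"]}

```bash
mkdir -p pics; cat > h.py <<'E'
import numpy as np, cv2
from bench import state, grab_frame, job_done
def snap(n,f):
    d=grab_frame(n); np.savez('pics/'+f+'.npz',**d); cv2.imwrite('pics/'+f+'.png',d['image'][...,::-1]); return d
def pts(d):
    v,u=np.mgrid[0:400,0:640]; z=d['depth']; c=np.stack([(u-d['cx'])/d['fx']*z,(v-d['cy'])/d['fy']*z,z],-1)
    return c@np.array(d['rotation']).T+d['xyz']
def ray(d,u,v,h):
    r=np.array(d['rotation'])@[(u-d['cx'])/d['fx'],(v-d['cy'])/d['fy'],1]; o=np.array(d['xyz']); return o+r*(h-o[2])/r[2]
E
python3 - <<'E'
from h import *
print(state())
a=snap('top','t0');b=snap('scene','s0')
for d in(a,b):print(d['xyz'],np.round(d['rotation'],3),d['fx'])
E
```

```text
{'clock': 0.0, 'joints': array([-1.29251284e+00,  4.94202122e-01,  1.34615444e+00, -4.03951333e-06,
        1.30251310e+00, -9.54830575e-02]), 'joint_velocities': array([-0.00179286,  0.0015153 ,  0.00056754, -0.00013363,  0.00077372,
       -0.00090233]), 'joint_torque': array([ 4.03562199e-04, -8.82167387e+01, -3.83864987e+01, -3.87324199e-04,
        1.00364944e-02, -9.96316544e-05]), 'position': array([ 0.22811022, -0.58147984,  0.23068059]), 'orientation': array([-0.13092943, -0.69475191, -0.13182839,  0.69483707]), 'ft_force': array([ 0.57959485, -0.13458705, -0.82288492]), 'ft_torque': array([ 0.01496814, -0.0101349 , -0.01802171]), 'gripper_width': 0.08509688704432432}
[0.5375797  0.00522266 1.03985683] [-0.026  0.708 -0.706  0.019] 409.43222513593867
[ 1.22096202 -0.06508986  0.96494541] [-0.234  0.711  0.631 -0.204] 429.8537697963582
```

View pics/t0.png

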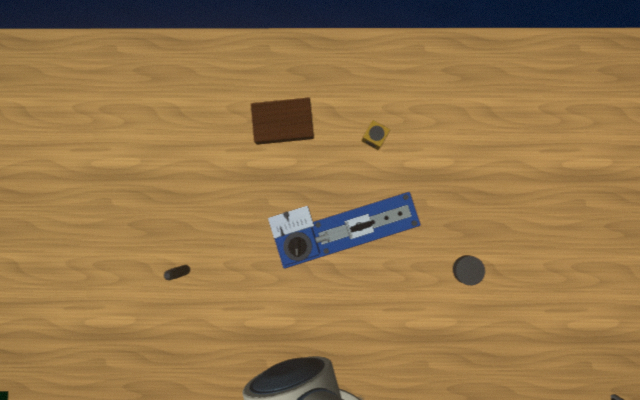

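View pics/s0.png

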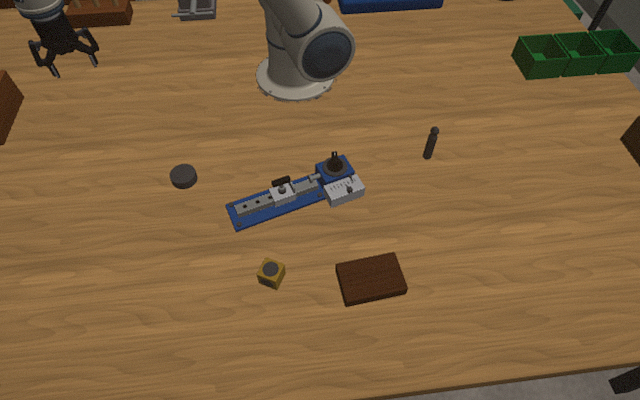

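Top view: knob at about (297,246), handle at (361,227), scale at (291,220). World +x is up in the image and +y is left. Next I measure the gauge frame.

```bash
python3 - <<'E'
from h import *
d=dict(np.load('pics/t0.npz')); P=pts(d); im=d['image'].astype(int)
R,G,B=im[...,0],im[...,1],im[...,2]
blue=(B>R+40)&(B>G+20); blue[:150]=0
m=blue&(P[...,2]<.03)
q=P[m][:,:2].astype(np.float32)
pc=[]
for v,u in zip(*np.where(m)): pc.append(ray(d,u,v,.014)[:2])
r=cv2.minAreaRect(np.array(pc,np.float32)*1000); print('base',r)
print(np.round(cv2.boxPoints(r)))
win=np.zeros((400,640),bool); win[190:270,265:425]=1
for n,lo,hi in(('knobtop',.095,.125),):
    k=win&(P[...,2]>lo)&(P[...,2]<hi); x=P[k]; print(n,k.sum(),x.mean(0))
    p=x[:,:2]-x[:,:2].mean(0); w,V=np.linalg.eigh(p.T@p); print(V[:,1],w)
k=win&(P[...,2]>.08)&(P[...,2]<.1); k[:,:335]=0; x=P[k]; print('handle',k.sum(),x.mean(0)); p=x[:,:2]-x[:,:2].mean(0); w,V=np.linalg.eigh(p.T@p); print(V[:,1],w)
k=win&(P[...,2]>.073)&(P[...,2]<.087); k[:,335:]=0; r=cv2.minEnclosingCircle((P[k][:,:2]*1000).astype(np.float32)); print('disc',r)
E
```

```text
Traceback (most recent call last):
  File "h.py", line 7, in pts
    return c@np.array(d['rotation']).T+d['xyz']
           ~^~~~~~~~~~~~~~~~~~~~~~~~~~
ValueError: matmul: Input operand 1 has a mismatch in its core dimension 0, with gufunc signature (n?,k),(k,m?)->(n?,m?) (size 4 is different from 3)
```

```bash
cat > h.py <<'E'
import numpy as np, cv2
from scipy.spatial.transform import Rotation as Ro
from bench import state, grab_frame, job_done
def snap(n,f):
    d=grab_frame(n); np.savez('pics/'+f+'.npz',**d); cv2.imwrite('pics/'+f+'.png',d['image'][...,::-1]); return d
def rot(d): return Ro.from_quat(np.array(d['rotation']),scalar_first=True).as_matrix()
def pts(d):
    v,u=np.mgrid[0:400,0:640]; z=d['depth']; c=np.stack([(u-d['cx'])/d['fx']*z,(v-d['cy'])/d['fy']*z,z],-1)
    return c@rot(d).T+d['xyz']
def ray(d,u,v,h):
    r=rot(d)@[(u-d['cx'])/d['fx'],(v-d['cy'])/d['fy'],1]; o=np.array(d['xyz']); return o+r*(h-o[2])/r[2]
E
python3 - <<'E'
from h import *
d=dict(np.load('pics/t0.npz')); P=pts(d); im=d['image'].astype(int)
R,G,B=im[...,0],im[...,1],im[...,2]
blue=(B>R+40)&(B>G+20); blue[:150]=0
m=blue&(P[...,2]<.03)
pc=[ray(d,u,v,.014)[:2] for v,u in zip(*np.where(m))]
r=cv2.minAreaRect(np.array(pc,np.float32)*1000); print('base',r)
print(np.round(cv2.boxPoints(r)))
win=np.zeros((400,640),bool); win[190:270,265:425]=1
def ax(n,k):
    x=P[k]; p=x[:,:2]-x[:,:2].mean(0); w,V=np.linalg.eigh(p.T@p); print(n,k.sum(),x.mean(0),V[:,1],w)
ax('bar',win&(P[...,2]>.097)&(P[...,2]<.125))
k=win&(P[...,2]>.08)&(P[...,2]<.1); k[:,:335]=0; ax('handle',k)
k=win&(P[...,2]>.073)&(P[...,2]<.087); k[:,335:]=0; print('disc',cv2.minEnclosingCircle((P[k][:,:2]*1000).astype(np.float32)),P[k].mean(0))
k=win&(P[...,2]>.045); print(np.round(np.percentile(P[k][:,2],[5,50,95]),3))
s=state(); print(Ro.from_quat(s['orientation'],scalar_first=True).as_matrix().round(3))
E
```

```text
base ((522.6985473632812, -51.10362243652344), (86.603759765625, 354.9588623046875), 17.667537689208984)
[[ 428.  105.]
 [ 535. -233.]
 [ 618. -207.]
 [ 510.  131.]]
bar 127 [0.48845707 0.05573868 0.10823486] [-0.30926592  0.9509756 ] [0.01488497 0.21462167]
handle 133 [ 0.53216869 -0.08047867  0.09422043] [-0.29628964  0.95509814] [0.00217184 0.02698678]
disc ((485.205810546875, 66.62940216064453), 33.157657623291016) [0.4856403  0.06702477 0.07731801]
[0.049 0.065 0.109]
[[-0.     0.365 -0.931]
 [ 0.001 -0.931 -0.365]
 [-1.    -0.001 -0.   ]]
```

>>> carry_out(
  motion=[
    [[10,26,0],[0,0,7]],
    [[20,52,0],[0,0,14]],
    [[30,78,0],[0,0,21]],
    [[40,104,0],[0,0,28]],
    [[50,130,0],[0,0,35]],
    [[60,156,0],[0,0,42]],
    [[70,182,0],[0,0,49]],
    [[80,208,0],[0,0,56]],
    [[90,234,0],[0,0,63]],
    [[100,260,0],[0,0,70]],
  ],
  gripper=1,
)

```text
clock: 0.93
position: [0.3283, -0.3204, 0.2311]
orientation: [0.507, 0.492, 0.508, -0.492]
ft_force: [0.9, 0.1, -0.7]
gripper_width: 0.0852
```

>>> carry_out(
  motion=[
    [[10,26,0],[0,0,7]],
    [[20,52,0],[0,0,14]],
    [[30,78,0],[0,0,21]],
    [[40,104,0],[0,0,28]],
    [[50,130,0],[0,0,35]],
    [[60,156,0],[0,0,42]],
    [[70,182,0],[0,0,49]],
    [[80,208,0],[0,0,56]],
    [[90,234,0],[0,0,63]],
    [[100,260,0],[0,0,70]],
  ],
)

```text
clock: 1.77
position: [0.4283, -0.0604, 0.2312]
orientation: [0.698, 0.112, 0.698, -0.112]
ft_force: [-0.3, 0.3, 0.6]
gripper_width: 0.0859
```

>>> carry_out(
  motion=[
    [[11,26,0],[0,0,7]],
    [[22,52,0],[0,0,14]],
    [[33,78,0],[0,0,21]],
    [[44,104,0],[0,0,28]],
    [[57,128,0],[0,0,36]],
    [[57,128,0],[0,0,36]],
    [[57,128,0],[0,0,36]],
  ],
)

```text
clock: 2.35
position: [0.4854, 0.0672, 0.2309]
orientation: [0.699, -0.108, 0.699, 0.108]
ft_force: [-0.3, 0.4, 0.8]
gripper_width: 0.0853
```

```bash
python3 - <<'E'
from h import *
s=state(); print(s['position'],s['joints'].round(2),s['clock']); print(Ro.from_quat(s['orientation'],scalar_first=True).as_matrix().round(3))
d=snap('wrist','w1'); print(d['xyz'],rot(d).round(3),d['fx'])
E
```

```text
[0.48536075 0.06718419 0.23093141] [ 0.02  0.31  1.67 -0.    1.17 -1.86] 2.35
[[-0.001 -0.302  0.953]
 [-0.     0.953  0.302]
 [-1.     0.    -0.001]]
[0.40979774 0.0447011  0.37289866] [[-0.302  0.908  0.29 ]
 [ 0.953  0.287  0.092]
 [ 0.001  0.304 -0.953]] 311.1220233979555
```

View pics/w1.png

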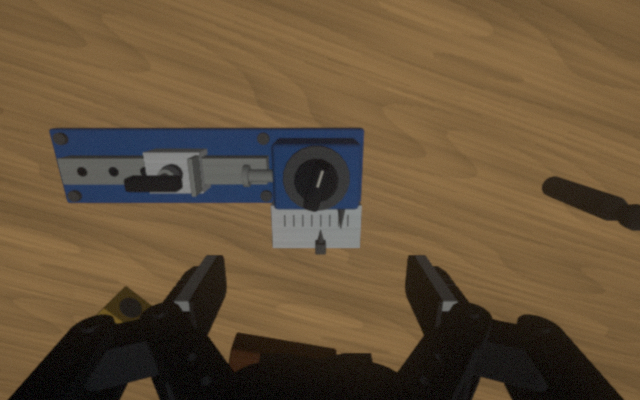

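Wrist view, aligned with the gauge (image right is gauge +y, image down is gauge +x): pointer tip at about (342,228), mark tip at about (320,232). The knob bar at (317,180) is tilted clockwise about 17°. Next I crop and measure it.

```bash
cat >> h.py <<'E'
YAW=np.radians(17.6); GX=np.array([np.cos(YAW),np.sin(YAW)]); GY=np.array([-np.sin(YAW),np.cos(YAW)]); O=np.array([.5322,-.0805])
def g(p): q=np.asarray(p)[...,:2]-O; return np.stack([q@GX,q@GY],-1)*1000
E
python3 - <<'E'
from h import *
d=dict(np.load('pics/w1.npz')); P=pts(d); Q=g(P); Z=P[...,2]
def ax(n,k):
    x=Q[k]; r=cv2.minAreaRect(x.astype(np.float32)); p=x-x.mean(0); w,V=np.linalg.eigh(p.T@p); print(n,k.sum(),x.mean(0).round(1),V[:,1].round(3),[np.round(a,1) for a in r],Z[k].mean().round(4))
A=(np.abs(Q[...,0])<60)
ax('bar',A&(abs(Q[...,1]-155)<40)&(Z>.104)&(Z<.118))
ax('disc',A&(abs(Q[...,1]-155)<40)&(Z>.075)&(Z<.085))
ax('handle',A&(abs(Q[...,1])<40)&(Z>.088)&(Z<.1))
im=d['image']
gr=cv2.cvtColor(im,cv2.COLOR_RGB2GRAY)
print(gr[212:250:2,308:352:2])
cv2.imwrite('pics/c1.png',cv2.resize(im[140:260,260:380,::-1],None,fx=5,fy=5,interpolation=cv2.INTER_CUBIC))
E
```

```text
bar 702 [ -2.6 157.2] [-0.956  0.293] [array([ -1.4, 157.1]), array([14. , 41.6]), np.float64(73.1)] 0.1088
disc 842 [ -3.8 156.1] [0.247 0.969] [array([ -2.6, 157.5]), array([43.1, 40.7]), np.float64(79.1)] 0.0792
handle 825 [-1.9  3.7] [0.004 1.   ] [array([-1.3,  2.5]), array([49.9, 14.2]), np.float64(89.8)] 0.0929
[[135 132 127 123 126 135 139 138 141 137 138 137 141 141 133  75  53  58
   97 140 139 140]
 [137 133 128 137 140 135 123 136 136 138 132 127 135 136 138  81  53  63
  111 134 130 139]
 [137 125 111 139 136 135 102 129 135 135 124 109 136 135 134  86  52  66
  127 128 104 137]
 [135 124 111 135 135 132 104 130 134 136 123 107 136 136 134  88  52  76
  130 122 106 135]
 [135 124 112 137 138 138 105 130 137 136 126 112 137 138 138  91  55  88
  134 125 108 137]
 [136 125 109 136 136 136 102 129 134 137 124 113 137 138 133  91  57 102
  136 124 111 136]
 [135 124 112 136 136 135 104 133 136 137 124 113 136 139 135 103  69 115
  139 126 115 140]
 [139 133 123 134 137 138 116 133 136 138 132 125 138 135 135 114  82 127
  140 132 126 139]
 [137 135 136 136 137 136 132 134 13
[... 287 characters left out ...]
0 136 138 137 138 138 136 138
  139 136 139 137]
 [138 137 135 137 139  88  57  87 133 138 136 135 137 134 136 136 135 137
  134 136 133 136]
 [138 139 138 137 125  65  60  74 124 137 137 137 134 135 137 134 137 136
  137 136 135 135]
 [139 139 140 129  67  47  55  60  69 131 140 135 137 139 136 140 137 140
  138 140 139 138]
 [138 133 137 119  48  43  54  51  51 120 136 135 137 136 138 136 137 136
  136 138 139 136]
 [134 137 137 121  51  47  44  44  52 115 137 139 135 136 139 137 136 136
  139 140 138 136]
 [138 139 139 122  62  61  59  61  65 116 139 138 139 140 140 140 136 136
  137 138 140 137]
 [118 120 116 105  60  58  56  63  62  99 121 120 117 118 119 117 117 110
  108 110 111 112]]
```

View pics/c1.png

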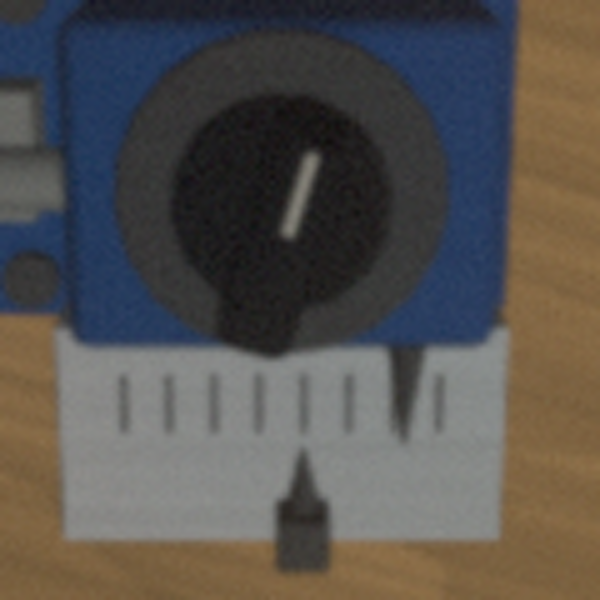

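Pointer is about 20.3 px, or roughly 22 mm (2.2 rad), from the mark. The knob bar is at 17° and the knob centre is near world (484,68). I'll align the jaws with the bar and descend.

>>> carry_out(
  motion=[
    [[0,0,-15],[0,0,-6]],
    [[-1,1,-35],[0,0,-12]],
    [[-1.5,1,-60],[0,0,-17]],
    [[-1.5,1,-85],[0,0,-17]],
    [[-1.5,1,-110],[0,0,-17]],
    [[-1.5,1,-130],[0,0,-17]],
    [[-1.5,1,-140],[0,0,-17]],
    [[-1.5,1,-145],[0,0,-17]],
    [[-1.5,1,-145],[0,0,-17]],
  ],
)

```text
clock: 3.15
position: [0.483, 0.0664, 0.0856]
orientation: [0.706, -0.002, 0.708, 0.002]
ft_force: [-0.4, -0.6, -0.1]
gripper_width: 0.0856
```

>>> carry_out(
  motion=[
    [[0,0,0],[0,0,0]],
    [[0,0,0],[0,0,0]],
    [[0,0,0],[0,0,0]],
    [[0,0,0],[0,0,0]],
    [[0,0,0],[0,0,0]],
    [[0,0,0],[0,0,0]],
    [[0,0,0],[0,0,0]],
    [[0,0,0],[0,0,0]],
    [[0,0,0],[0,0,0]],
    [[0,0,0],[0,0,0]],
  ],
  gripper=0.05,
)

```text
clock: 3.98
position: [0.4839, 0.0675, 0.0867]
orientation: [0.707, -0.002, 0.707, 0.003]
ft_force: [-1.6, 4.2, 9.3]
gripper_width: 0.0126
```

>>> carry_out(
  motion=[
    [[0,0,1],[0,0,0]],
    [[0,0,1],[0,0,-7]],
    [[0,0,1],[0,0,-14]],
    [[0,0,1],[0,0,-21]],
    [[0,0,1],[0,0,-28]],
    [[0,0,1],[0,0,-35]],
    [[0,0,1],[0,0,-42]],
    [[0,0,1],[0,0,-49]],
    [[0,0,1],[0,0,-56]],
    [[0,0,1],[0,0,-56]],
  ],
)

```text
clock: 4.82
position: [0.4842, 0.0681, 0.0869]
orientation: [0.624, 0.333, 0.624, -0.332]
ft_force: [5.7, 13.0, -13.9]
gripper_width: 0.0124
```

```bash
cat >> h.py <<'E'
def tips(d):
    """dark cones over the scale, gauge coords, on plane z=.0565"""
    v,u=np.mgrid[0:400,0:640]; o=np.array(d['xyz']); r=np.stack([(u-d['cx'])/d['fx'],(v-d['cy'])/d['fy'],np.ones_like(u)],-1)@rot(d).T
    return g(o+r*((.0565-o[2])/r[...,2])[...,None])
E
python3 - <<'E'
from h import *
s=state(); print(s['position'],s['joints'].round(2),s['ft_force'],s['ft_torque'])
d=dict(np.load('pics/w1.npz')); q=tips(d); print('w1 tips',q[229,340],q[230,320])
a=snap('top','t2');b=snap('scene','s2');w=snap('wrist','w2')
A=cv2.resize(a['image'][190:280,250:340],(400,400),interpolation=2);B=cv2.resize(b['image'][140:220,310:390],(400,400),interpolation=2)
cv2.imwrite('pics/c2.png',np.hstack([A,B])[...,::-1])
cv2.imwrite('pics/c2b.png',np.vstack([np.hstack([A,B]),cv2.resize(w['image'],(320,200)).repeat(1,0) if 0 else np.pad(cv2.resize(w['image'],(320,200)),((0,0),(0,480),(0,0)))])[...,::-1])
E
```

```text
[0.48415362 0.06812105 0.08693646] [ 0.02  0.51  1.83  0.    0.79 -0.58] [  5.70334147  13.04562516 -13.85668945] [ 2.25578218 -0.82032099 -0.03852471]
w1 tips [ 58.83113825 183.6099775 ] [ 60.00501691 161.54658664]
```

View pics/c2b.png

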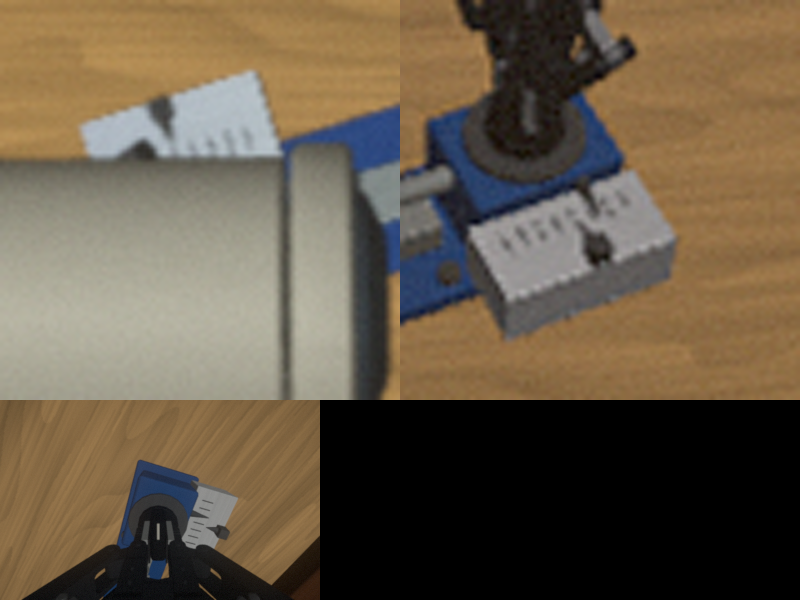

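Gripped, and the knob turned about 56°. The scene view (right) and the wrist view both show the pointer moved towards the mark. I'll continue about 66°.

>>> carry_out(
  motion=[
    [[0,0,0],[0,0,-7]],
    [[0,0,0],[0,0,-14]],
    [[0,0,0],[0,0,-21]],
    [[0,0,0],[0,0,-28]],
    [[0,0,0],[0,0,-35]],
    [[0,0,0],[0,0,-42]],
    [[0,0,0],[0,0,-49]],
    [[0,0,0],[0,0,-56]],
    [[0,0,0],[0,0,-62]],
    [[0,0,0],[0,0,-62]],
  ],
)

```text
clock: 5.8
position: [0.4851, 0.0682, 0.087]
orientation: [0.364, 0.607, 0.364, -0.605]
ft_force: [10.3, 15.3, -18.9]
gripper_width: 0.0128
```

```bash
python3 - <<'E'
from h import *
s=state(); print(s['position'],s['joints'].round(2),s['ft_force'],s['ft_torque'])
b=snap('scene','s3');w=snap('wrist','w3')
B=cv2.resize(b['image'][170:210,320:370],(500,400),interpolation=2); W=cv2.resize(w['image'],(320,200))
cv2.imwrite('pics/c3.png',np.vstack([np.pad(B,((0,0),(0,140),(0,0))),np.pad(W,((0,0),(0,320),(0,0)))])[...,::-1])
E
```

```text
[0.48508265 0.06823387 0.08697663] [0.02 0.52 1.83 0.   0.79 0.5 ] [ 10.32533862  15.28753536 -18.91473193] [ 2.56042387 -1.58266819 -0.03248322]
```

View pics/c3.png

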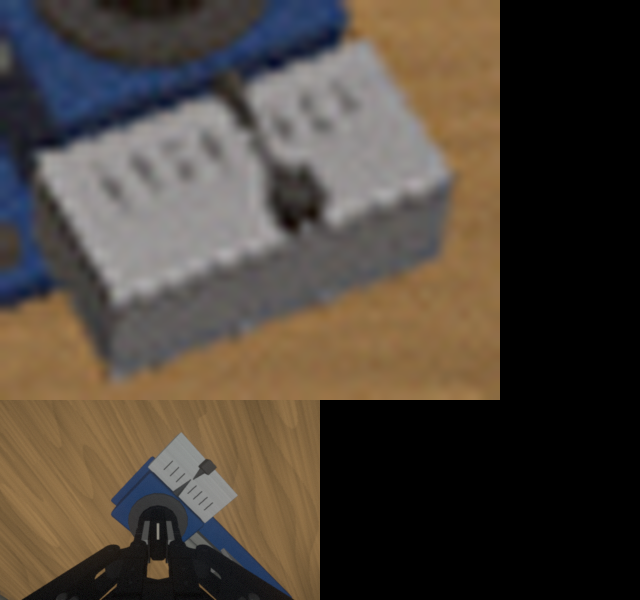

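Both views show the tips almost meeting. I'll measure the pointer and mark in a rectified patch of the wrist image, on the tip plane.

```bash
cat >> h.py <<'E'
def patch(d,f=None,sc=8):
    """rectified: rows gauge x 35..85, cols gauge y 140..190, plane .0565; prints dark centroid per row"""
    n=50*sc; I,J=np.mgrid[0:n,0:n]; X=35+I/sc; Y=140+J/sc
    p=np.concatenate([O+ (X[...,None]*GX+Y[...,None]*GY)/1000,np.full((n,n,1),.0565)],-1)
    c=(p-d['xyz'])@rot(d); u=c[...,0]/c[...,2]*d['fx']+d['cx']; v=c[...,1]/c[...,2]*d['fy']+d['cy']
    m=cv2.remap(np.ascontiguousarray(d['image']),u.astype(np.float32),v.astype(np.float32),cv2.INTER_LINEAR)
    gr=cv2.cvtColor(m,cv2.COLOR_RGB2GRAY).astype(float)
    for i in range(0,n,2*sc):
        r=gr[i]; w=np.clip(np.median(r)-30-r,0,None); print(X[i,0],round(float(np.median(r))),round(float((w>0).sum()/sc),1),np.round((w*Y[i]).sum()/max(w.sum(),1e-6),2))
    if f: cv2.imwrite('pics/'+f+'.png',m[...,::-1])
E
python3 - <<'E'
from h import *
patch(dict(np.load('pics/w3.npz')),'p3'); print('scene'); patch(dict(np.load('pics/s3.npz')))
E
```

```text
35.0 129 9.0 163.12
37.0 139 8.4 163.25
39.0 142 7.8 163.27
41.0 143 7.0 163.28
43.0 142 6.2 163.28
45.0 141 10.6 163.16
47.0 140 10.4 163.04
49.0 141 9.6 163.29
51.0 141 8.8 162.93
53.0 141 8.2 163.11
55.0 143 7.6 162.29
57.0 143 7.2 163.06
59.0 143 0.0 0.0
61.0 140 2.1 161.71
63.0 142 3.0 161.76
65.0 143 4.2 161.72
67.0 145 5.1 161.71
69.0 143 6.1 161.69
71.0 144 7.1 161.71
73.0 144 10.9 162.19
75.0 146 15.9 161.2
77.0 142 16.0 161.15
79.0 143 16.0 161.16
81.0 145 16.1 161.1
83.0 142 16.1 161.1
scene
35.0 50 0.0 0.0
37.0 84 3.8 161.69
39.0 127 9.6 162.76
41.0 146 8.9 162.73
43.0 152 8.0 162.82
45.0 150 7.0 162.8
47.0 142 6.5 162.65
49.0 136 6.2 162.41
51.0 134 5.0 162.62
53.0 134 2.5 162.81
55.0 130 0.9 162.0
57.0 130 2.1 161.25
59.0 137 3.0 161.95
61.0 142 3.1 161.77
63.0 145 4.0 161.73
65.0 145 6.0 162.23
67.0 146 8.5 162.62
69.0 146 13.2 163.71
71.0 146 14.8 164.15
73.0 147 15.9 163.61
75.0 146 16.8 163.08
77.0 145 17.2 162.48
79.0 146 17.9 162.5
81.0 147 17.5 161.99
83.0 149 16.5 161.33
```

View pics/p3.png

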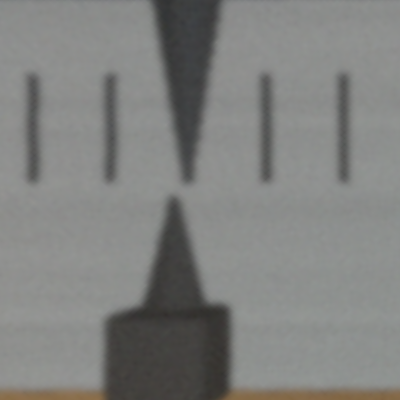

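The pointer (y≈163.25) is 1.55 mm short of the mark (161.7), about 9° more.

>>> carry_out(
  motion=[
    [[0,0,0],[0,0,-5]],
    [[0,0,0],[0,0,-9]],
    [[0,0,0],[0,0,-9]],
    [[0,0,0],[0,0,-9]],
    [[0,0,0],[0,0,-9]],
  ],
)

```text
clock: 6.32
position: [0.4852, 0.0682, 0.087]
orientation: [0.318, 0.633, 0.318, -0.631]
ft_force: [10.2, 14.2, -20.1]
gripper_width: 0.0127
```

```bash
python3 - <<'E'
from h import *
s=state(); print(s['position'],s['ft_force']);patch(snap('wrist','w4'))
E
```

```text
[0.48519665 0.06819319 0.08698618] [ 10.17348422  14.16711728 -20.12430631]
35.0 120 8.4 161.6
37.0 140 8.1 161.67
39.0 142 7.6 161.68
41.0 144 7.0 161.77
43.0 143 6.2 161.78
45.0 143 10.8 161.99
47.0 142 10.4 161.98
49.0 141 9.6 162.1
51.0 143 9.4 161.91
53.0 142 9.1 162.06
55.0 144 8.8 162.47
57.0 144 8.1 162.19
59.0 144 0.0 0.0
61.0 141 2.1 161.74
63.0 142 3.1 161.63
65.0 143 4.1 161.8
67.0 145 5.1 161.67
69.0 144 5.9 161.68
71.0 145 7.2 161.71
73.0 144 10.2 161.82
75.0 147 15.4 161.2
77.0 143 15.4 161.21
79.0 143 15.4 161.18
81.0 145 15.4 161.19
83.0 145 15.4 161.2
```

Aligned to about 0.1 mm. I'll release and rise, then go above the handle.

>>> carry_out(
  motion=[
    [[0,0,0],[0,0,0]],
    [[0,0,0],[0,0,0]],
    [[0,0,0],[0,0,0]],
    [[0,0,0],[0,0,0]],
    [[0,0,0],[0,0,0]],
    [[0,0,0],[0,0,0]],
    [[0,0,10],[0,0,0]],
    [[0,0,40],[0,0,0]],
    [[0,0,75],[0,0,0]],
    [[0,0,110],[0,0,0]],
  ],
  gripper=1,
)

```text
clock: 7.2
position: [0.483, 0.0671, 0.1983]
orientation: [-0.318, -0.631, -0.318, 0.632]
ft_force: [1.2, 1.3, -0.4]
gripper_width: 0.0853
```

>>> carry_out(
  motion=[
    [[5,-15,0],[0,0,6]],
    [[10,-30,0],[0,0,12]],
    [[15,-45,0],[0,0,18]],
    [[20,-60,0],[0,0,24]],
    [[25,-75,0],[0,0,30]],
    [[30,-90,0],[0,0,36]],
    [[35,-105,0],[0,0,42]],
    [[40,-120,0],[0,0,48]],
    [[45,-135,0],[0,0,54]],
    [[47,-147,0],[0,0,54]],
  ],
)

```text
clock: 8.03
position: [0.5311, -0.081, 0.1973]
orientation: [0.571, 0.417, 0.571, -0.417]
ft_force: [0.0, 0.4, 0.4]
gripper_width: 0.0854
```

>>> carry_out(
  motion=[
    [[0,0,0],[0,0,0]],
    [[0,0,0],[0,0,0]],
    [[0,0,0],[0,0,0]],
  ],
)

```text
clock: 8.28
position: [0.5303, -0.0794, 0.1972]
orientation: [0.569, 0.419, 0.57, -0.419]
ft_force: [-0.1, -0.2, -0.0]
gripper_width: 0.0855
```

```bash
python3 - <<'E'
from h import *
s=state(); print(s['position'],s['joints'].round(2),s['ft_force'],s['clock'])
R=Ro.from_quat(s['orientation'],scalar_first=True).as_matrix(); print('jaw yaw',np.degrees(np.arctan2(R[1,1],R[0,1])))
print('tcp gauge',g(s['position']))
d=snap('wrist','w5'); P=pts(d);Q=g(P);Z=P[...,2]
k=(abs(Q[...,0])<50)&(abs(Q[...,1])<45)&(Z>.088)&(Z<.1); print(k.sum(),cv2.minAreaRect(Q[k].astype(np.float32)),Z[k].mean())
t=snap('top','t5');P=pts(t);Q=g(P);Z=P[...,2]
sc=snap('scene','s5'); patch(sc)
cv2.imwrite('pics/c5.png',cv2.resize(d['image'][...,::-1],(480,300)))
E
```

```text
[ 0.53031148 -0.07937502  0.19718439] [-0.26  0.41  1.61  0.    1.13 -0.56] [-0.0934137  -0.18861565 -0.0208562 ] 8.2833
jaw yaw 17.2605630348361
tcp gauge [-1.4599584   1.64335005]
956 ((-0.8352441787719727, 2.7420082092285156), (48.99650192260742, 13.746122360229492), 89.29188537597656) 0.09332740483233688
35.0 51 0.0 0.0
37.0 88 3.6 160.89
39.0 128 7.5 161.81
41.0 145 7.0 161.7
43.0 152 7.4 161.57
45.0 150 7.1 161.56
47.0 143 6.4 161.54
49.0 137 5.5 161.53
51.0 134 5.1 161.72
53.0 133 2.9 162.11
55.0 133 2.2 161.65
57.0 133 3.1 161.05
59.0 136 3.8 161.83
61.0 142 3.6 161.75
63.0 146 4.8 161.85
65.0 147 5.9 162.16
67.0 146 8.4 162.46
69.0 146 13.0 163.73
71.0 147 14.4 164.08
73.0 147 15.2 163.71
75.0 148 16.9 163.17
77.0 147 17.5 162.44
79.0 147 17.8 162.51
81.0 148 17.8 162.03
83.0 149 16.8 161.3
```

View pics/c5.png

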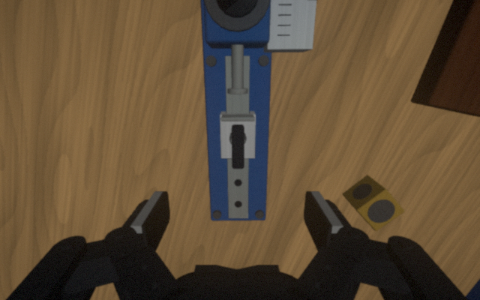

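Wrist view: handle at about (238,145), centred under the jaws within 1 mm; the brass block is well clear. The pointer stayed on the mark after release. Descending and gripping.

>>> carry_out(
  motion=[
    [[0,1,-20],[0,0,0.3]],
    [[0,1,-45],[0,0,0.3]],
    [[0,1,-70],[0,0,0.3]],
    [[0,1,-95],[0,0,0.3]],
    [[0,1,-115],[0,0,0.3]],
    [[0,1,-125],[0,0,0.3]],
    [[0,1,-129],[0,0,0.3]],
    [[0,1,-129],[0,0,0.3]],
  ],
)

```text
clock: 9.1
position: [0.5306, -0.0786, 0.068]
orientation: [0.571, 0.417, 0.571, -0.417]
ft_force: [0.4, -0.3, 0.3]
gripper_width: 0.0854
```

>>> carry_out(
  motion=[
    [[0,0,0],[0,0,0]],
    [[0,0,0],[0,0,0]],
    [[0,0,0],[0,0,0]],
    [[0,0,0],[0,0,0]],
    [[0,0,0],[0,0,0]],
    [[0,0,0],[0,0,0]],
    [[0,0,0],[0,0,0]],
    [[0,0,0],[0,0,0]],
    [[0,0,0],[0,0,0]],
  ],
  gripper=0.05,
)

```text
clock: 9.85
position: [0.5312, -0.0788, 0.0684]
orientation: [0.571, 0.417, 0.571, -0.417]
ft_force: [4.5, 2.7, 0.5]
gripper_width: 0.0126
```

>>> carry_out(
  motion=[
    [[0,0,3],[0,0,0]],
    [[0,0,6],[0,0,0]],
    [[0,0,9],[0,0,0]],
    [[0,0,10],[0,0,0]],
    [[0,0,10],[0,0,0]],
    [[0,0,10],[0,0,0]],
  ],
)

```text
clock: 10.35
position: [0.5312, -0.0788, 0.0781]
orientation: [0.571, 0.417, 0.571, -0.417]
ft_force: [6.2, 0.9, -8.5]
gripper_width: 0.013
```

```bash
python3 - <<'E'
from h import *
s=state(); print(s['position'],s['ft_force'],s['gripper_width'])
for n in('top','scene'):
    d=snap(n,n+'6')
E
```

```text
[ 0.53117301 -0.07884301  0.07807117] [ 6.24208178  0.90513425 -8.51266336] 0.01298656602079265
```

The force is about 9 N, so the plunger is at about 0.013 and clear. Sliding 35 mm along gauge -y.

>>> carry_out(
  motion=[
    [[1.5,-4.8,0],[0,0,0]],
    [[3,-9.5,0],[0,0,0]],
    [[4.5,-14.3,0],[0,0,0]],
    [[6,-19,0],[0,0,0]],
    [[7.6,-23.8,0],[0,0,0]],
    [[9.1,-28.6,0],[0,0,0]],
    [[10.2,-32,0],[0,0,0]],
    [[10.6,-33.4,0],[0,0,0]],
    [[10.6,-33.4,0],[0,0,0]],
    [[10.6,-33.4,0],[0,0,0]],
  ],
)

```text
clock: 11.28
position: [0.5418, -0.1124, 0.0779]
orientation: [0.571, 0.417, 0.571, -0.417]
ft_force: [8.1, -0.2, -9.9]
gripper_width: 0.013
```

>>> carry_out(
  motion=[
    [[0,0,-2],[0,0,0]],
    [[0,0,-4],[0,0,0]],
    [[0,0,-6],[0,0,0]],
    [[0,0,-8],[0,0,0]],
    [[0,0,-10],[0,0,0]],
    [[0,0,-10],[0,0,0]],
    [[0,0,-10],[0,0,0]],
  ],
)

```text
clock: 11.87
position: [0.5419, -0.1124, 0.0683]
orientation: [0.571, 0.417, 0.571, -0.417]
ft_force: [4.8, -0.1, 0.8]
gripper_width: 0.0132
```

Back at the original height with near-zero force, so the pin has dropped in. Pressing home.

>>> carry_out(
  motion=[
    [[0,0,-1.5],[0,0,0]],
    [[0,0,-3],[0,0,0]],
    [[0,0,-4],[0,0,0]],
    [[0,0,-5],[0,0,0]],
    [[0,0,-5],[0,0,0]],
    [[0,0,-5],[0,0,0]],
    [[0,0,-5],[0,0,0]],
  ],
)

```text
clock: 12.45
position: [0.5421, -0.1125, 0.0642]
orientation: [0.572, 0.417, 0.57, -0.417]
ft_force: [1.3, 1.2, 19.5]
gripper_width: 0.0131
```

```bash
python3 - <<'E'
from h import *
s=state(); print(s['position'],s['ft_force'],s['gripper_width'])
patch(snap('scene','s7'))
E
```

```text
[ 0.54209344 -0.11250716  0.06422913] [ 1.34029154  1.21501113 19.49830487] 0.013055763999957583
35.0 50 0.0 0.0
37.0 88 3.6 160.13
39.0 128 7.8 161.83
41.0 147 7.1 161.79
43.0 152 7.5 161.6
45.0 149 7.1 161.51
47.0 142 6.4 161.53
49.0 136 5.4 161.55
51.0 134 5.0 161.78
53.0 133 2.8 162.26
55.0 134 2.6 161.57
57.0 133 2.9 161.06
59.0 137 3.8 162.03
61.0 143 3.9 161.68
63.0 146 4.5 161.73
65.0 146 5.9 162.12
67.0 146 8.2 162.43
69.0 146 13.0 163.76
71.0 147 14.5 164.3
73.0 147 15.5 163.69
75.0 146 16.9 163.07
77.0 145 17.2 162.43
79.0 146 17.8 162.5
81.0 148 17.8 162.01
83.0 148 16.6 161.37
```

```bash
python3 - <<'E'
from h import *
d=dict(np.load('pics/s7.npz')); w=snap('wrist','w7')
A=cv2.resize(d['image'][150:230,230:330],(500,400),interpolation=2); W=cv2.resize(w['image'],(300,188))
cv2.imwrite('pics/c7.png',np.hstack([A,np.pad(W,((0,212),(0,0),(0,0)))])[...,::-1])
P=pts(w);Q=g(P);Z=P[...,2]
k=(abs(Q[...,0])<12)&(abs(Q[...,1]+35)<50)&(Z>.086)&(Z<.1);print('handle top',k.sum(),Q[k].min(0),Q[k].max(0),np.median(Z[k]))
k=(abs(Q[...,0])<18)&(abs(Q[...,1]+10)<25)&(Z>.06)&(Z<.07);print('plate',k.sum(),np.median(Q[k],0),np.median(Z[k]))
w=dict(np.load('pics/w5.npz'));P=pts(w);Q=g(P);Z=P[...,2];k=(abs(Q[...,0])<18)&(abs(Q[...,1]-28)<25)&(Z>.06)&(Z<.07);print('plate before',k.sum(),np.median(Q[k],0))
E
```

```text
handle top 3633 [-11.99651243 -57.54817179] [11.99797704 -7.90542257] 0.08908310709885897
plate 915 [ 0.17633689 -5.14729379] 0.06415955901182169
plate before 248 [-0.32144188 29.98500588]
```

View pics/c7.png

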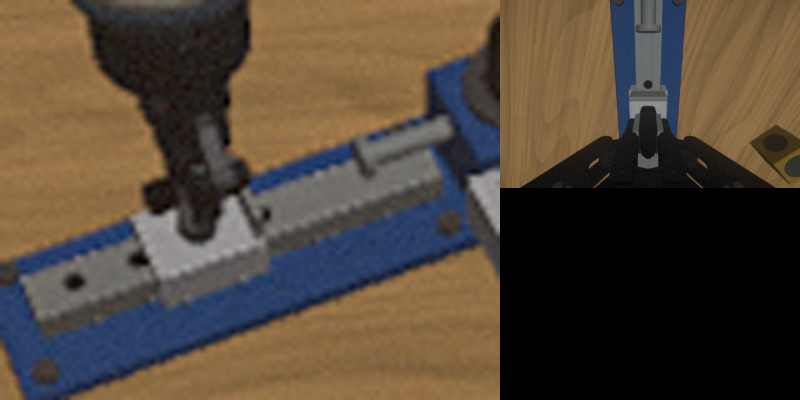

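The sleeve has moved 35.1 mm, uncovering its first hole. The handle top measures 4.2 mm lower than before (0.0933 to 0.0891), so the plunger is home under about 19 N. Handing in.

```bash
python3 -c "
from h import *
print(state()['ft_force'],job_done())"
```

```text
the job is handed in; nothing more can be done
[ 2.10985076  2.18852461 18.81707764] None
```

The stop gauge is set and the job is handed in; `job_done` gave no verdict, so the result rests on my own measurements below.

I turned the knob clockwise in three stages, about 127° in all. Then I drew the plunger about 9 mm against its spring, slid the sleeve to the next hole, let the pin drop in, and pressed the T-handle home. The arm still holds it there.

- **Pointer:** within about 0.1 mm of the mark before I released the knob (wrist camera). A scene-camera view at the end still shows it within about 0.2 mm along the cone bodies. At the very tips those readings scatter by up to about 0.6 mm, which is inside the 2.5 mm limit.
- **Sleeve:** the stop plate moved 35.1 mm, and the first hole is uncovered.
- **Plunger:** the T-handle went down 4.1 mm (arm) or 4.2 mm (camera) from its resting height, onto the hard stop. The press is about 19 N, against the 4.5 N the spring needs.
- **Bystanders:** I never went near them, but I did not measure their final positions.
- **Time:** about 12.5 s of the 72 s allowed.

The top and wrist cameras disagreed by about 2 mm on where the gauge stands. I moved to positions between the two, and that was close enough for both grasps.

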